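# Trolley wheel: valve to the top

### The job

Turn the trolley wheel on the bench stand, by pushing gently on its spokes with a fingertip, until the valve stem stands at the very top of the wheel, straight above the axle, ready for the air line; leave the wheel at rest there. The tyre has just been cemented, so do not touch it, do not flick the wheel into a spin, and leave the jar, gauge, bush and wrench where they are.

Things in the scene. Friction and masses are not known exactly. Their poses are not given: they have to be found in the camera images.
- stand: Green wheel stand fixed to the bench, base 150 x 200 x 12 mm. Origin on the bench straight below the wheel's centre. x: level, along the axle, from the wheel's open front (robot side; nothing stands before it) to the rear, where two upright rods and a bearing block carry the axle 60 mm behind the wheel; y: level in the wheel's plane (left as the robot sees it); z up.
- axle (a point): Centre of the wheel, on the axle, 165 mm above the bench; axes as the stand's. White hub: radius 25 mm, reaching 35 mm to the front and 20 mm to the rear of this point; the axle end (radius 9 mm) stands 9 mm out of the hub's front.
- wheel (a joint): Wheel angle about the stand's x axis, rad: 0 (or any whole turn) with the valve stem at the very top; growing, the stem goes from the top over to the robot's right (stand's -y), then down. It turns freely over 3 turns each way. Stiff bearing (0.2 N m friction): the wheel stays where it is left.
- valve (a point): Middle of the valve stem, 78 mm from the axle, turning with the wheel; its z axis points from the axle outwards through the stem. The stem (black, red cap, radius 6 mm) sticks inwards from the rim in the wheel's middle plane to 72 mm from the axle, midway between two spokes. A yellow band across the tyre marks the same place.
- spokes: Five straight blue spokes 72 degrees apart (36, 108, 180, 252, 324 degrees from the stem). Each is 12 mm wide in the turning direction, free from 25 to 98 mm from the axle, 36 mm deep along the axle (35 mm before to 1 mm behind the wheel's middle plane). Windows between them open right through. Origin at the wheel's centre, turns with it.
- tyre: Black tyre, outer diameter 294 mm, round section 38 mm thick (19 mm to front and rear of the middle plane), inner edge 109 mm from the axle, outside the white rim (inner edge 98 mm from the axle, 32 mm wide). Wet cement: not to be touched. Origin at the wheel's centre, turns with it.
- cement: Jar with red lid, 56 mm diameter, 85 mm high, standing; origin at the centre of its underside. Bystander.
- gauge: Round black pressure gauge lying flat, 52 mm diameter, 24 mm high, with a brass nozzle out to 72 mm along its x axis; origin at the centre of its underside. Bystander.
- bush: Brass bush, 40 mm diameter, 45 mm high, standing; origin at the centre of its underside. Bystander.
- wrench: Wrench, 170 mm long, lying flat along its x axis; origin under its middle. Bystander.

How it is judged (in metres and radians):
On the way:
1. a spoke is pushed with a finger (contact force between the fingers and spokes above 0.5 N), for 0.1 s.
At the end, for the whole second after the job is handed in: The valve stem is at the top of the wheel, within 0.12 rad (7 degrees) of straight up, the wheel is at rest, and the four bystanders are within 30 mm of where they stood (angle between valve's own z axis and vertical below 0.12 rad and height (world z) of valve above 0.23 m and velocity of joint wheel between -0.05 and 0.05 rad/s and distance of each of cement, gauge, bush, wrench from where it was at the start of the episode below 0.03 m); the robot touches nothing.
It fails at once if the tyre is touched (over 1 N) (contact force between any of the fingers, the arm and tyre above 1 N).
It fails at once if a spoke is pushed or squeezed with more than 45 N (contact force between the fingers and spokes above 45 N).
It fails at once if the wheel is flicked into a spin (over 5 rad/s) (velocity of joint wheel above 5 rad/s or velocity of joint wheel below -5 rad/s).
It fails at once if the jar, gauge, bush or wrench is lifted or shifted more than 30 mm (distance of any of cement, gauge, bush, wrench from where it was at the start of the episode above 0.03 m).
It also fails if it takes over 61 s, if anything falls off the work surface, if the arm or the gripper's body presses on something with over 40 N, if the wrist force passes 120 N, or if a joint passes its speed limit or range.

### The arm

A 6-joint arm with a two-finger parallel gripper is mounted at the origin on the work surface. World frame = base frame: x ahead of the robot, y to its left, z up, the work surface at z = 0. Lengths are in mm, angles in rad, forces in N, time in s.
With the tool pointing down it reaches from about 275 to 825 mm from the base axis. Payload 5.2 kg.
Tool frame: the origin (TCP) lies at the very end of the fingers, on their centre line; the grasp point (between the pads) lies 19 mm behind it; z points along the fingers, y is the line along which they close (so a half turn about z gives the same grasp; the last joint's range is limited). The gripper opens to 93 mm and grips with 3 to 60 N. Pads are 15 mm wide; open, the fingers measure 128 mm over their backs; the gripper's body (75 mm by 188 mm) begins 65 mm behind the grasp point.
Start: joints at [-1.337, 0.259, 1.535, -0, 1.348, -0.203], TCP at [232.694, -498.356, 218.653] pointing down, gripper open.
Joint ranges: [-3.14, 3.14], [-0.91, 2.08], [0.19, 2.58], [-1.22, 4.36], [0.22, 2.71], [-3.12, 3.12]. Speed limits (rad/s): [2.57, 2.57, 3.14, 3.14, 3.14, 3.14].

### API

Orientations are given as [roll, pitch, yaw] about the fixed x, y, z axes, in that order (R = Rz(yaw) Ry(pitch) Rx(roll)).
In Python, from bench import robot gives the robot as it stands. The module is installed in compiled form; this text tells all that it offers. Calls block until the motion is done:
- robot.move_ptp(position, orientation): joint-space move of the TCP to a pose.
- robot.move_linear(position, ori=None, speed=150, f_stop=None): straight line of the TCP; ori=None keeps the orientation; speed is the mean speed in mm/s. With f_stop (N) it stops when the force on the tool has changed by that much, and returns True; else False.
- robot.move_j(angles): joint-space move.
- robot.move_gripper(opening): opening from 0.0 (shut) to 1.0 (fully open); the grip force is fixed at half the most; returns when the fingers have stopped.
- robot.sleep(seconds).
- robot.inverse_kinematics(position, orientation): joint angles nearest the present ones, or None.
- robot.get_image(name): name is "side" or "top"; returns a dict with "img" (400x640x3 uint8, blue, green, red), "fovy" (degrees; the focal length in pixels is half the picture's height over the tangent of half this angle, whatever the lens; pixels are square), "cx", "cy" (the principal point, pixels), "eye" and "orientation" of the camera in the world. Camera axes: x right, y down, z forward; pixel columns grow to the right and rows downward; lengths in mm; the calibration is good to about 2 mm. A picture is of the moment at which its call begins. There is no depth.
A pose or a line that the arm cannot do raises robot.MotionError and nothing moves.
- robot.hand_in(): hands the job in; it is judged then, once.
Readings, each from a call of its own:
- robot.current_t(): time.
- robot.current_qpos(): joint angles.
- robot.current_joint_vel(): joint speeds.
- robot.current_joint_efforts(): joint torques, N m.
- robot.current_tcp_pos(): TCP position.
- robot.current_eef_rot(): TCP orientation.
- robot.current_contact_force(): force on the tool from outside, world axes, zero at the start.
- robot.current_ft_torque(): the same for the moment, N m.
- robot.current_gripper_width(): opening from 0.0 (shut) to 1.0 (fully open).
- robot.current_finger_force(): force on a finger pad.
Only numpy, scipy, OpenCV 4.12 (cv2) and the standard library are available. Lean on these libraries where they do the work, as an engineer would, in place of code of your own. Each camera call takes 0.05 s, during which the arm holds its last target. There are 200 camera calls.

## Working session

There is one attempt and no reset: what is moved stays moved. The work goes in short steps, each a Python script; the robot and the scene stay as the last script left them, time stands still between calls to the robot, and variables do not carry over. Pictures are saved under pics/ and viewed, at most 10 in all, crops included, and the job is handed in when it is done.

```bash
mkdir -p pics
python3 - <<'E'
from bench import robot
import cv2
for n in("side","top"):
    d=robot.get_image(n); cv2.imwrite(f"pics/{n}0.png",d["img"]); print(n,{k:v for k,v in d.items() if k!="img"})
print(robot.current_t(),robot.current_eef_rot())
E
```

```text
side {'fovy': 57.19826690877397, 'cx': 320.63045678433826, 'cy': 194.3404878807352, 'eye': array([556.07757007, 609.81820651, 840.16456853]), 'orientation': array([-2.45896653e+00,  1.25850793e-04, -3.13475324e+00])}
top {'fovy': 51.50521664720805, 'cx': 323.0652012717714, 'cy': 195.87380482514334, 'eye': array([ 430.29600338,   48.1479482 , 1000.22481651]), 'orientation': array([-2.99447213, -0.01443977, -1.58525237])}
0.1 [-3.13993161e+00 -3.40424122e-04  4.36827082e-01]
```

View pics/side0.png

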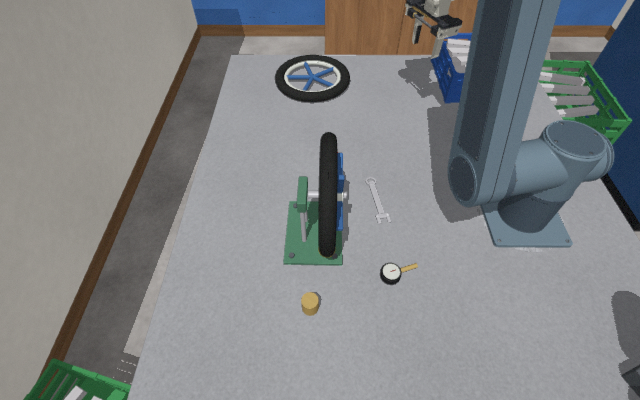

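View pics/top0.png

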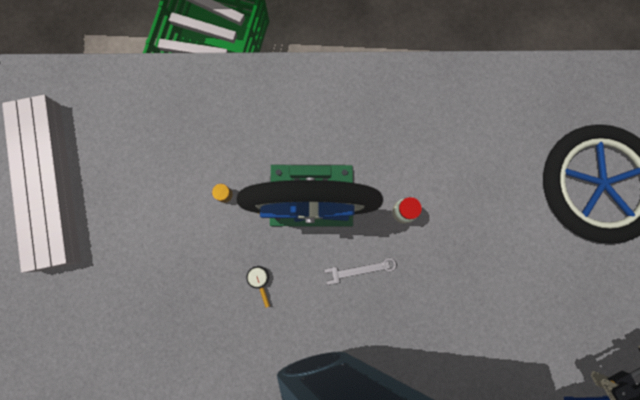

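```bash
cat > h.py <<'E'
from bench import robot
import cv2, numpy as np
from scipy.spatial.transform import Rotation as R
def cam(n):
    d=robot.get_image(n); d["R"]=R.from_euler("xyz",d["orientation"]).as_matrix(); d["f"]=200/np.tan(np.radians(d["fovy"]/2)); return d
def ray(d,u,v):
    return d["R"]@np.array([(u-d["cx"])/d["f"],(v-d["cy"])/d["f"],1.])
def onplane(d,u,v,n,p):
    r=ray(d,u,v); n=np.array(n,float); return d["eye"]+r*(n@(np.array(p)-d["eye"]))/(n@r)
def proj(d,p):
    c=d["R"].T@(np.array(p)-d["eye"]); return c[:2]/c[2]*d["f"]+[d["cx"],d["cy"]]
E
python3 - <<'E'
from h import *
t=cam("top"); s=cam("side")
a=cv2.resize(t["img"][150:250,200:440],None,fx=3.3,fy=3.3,interpolation=cv2.INTER_CUBIC)
b=cv2.resize(s["img"][120:280,270:410],None,fx=3.3,fy=3.3,interpolation=cv2.INTER_CUBIC)
cv2.imwrite("pics/a.png",a);cv2.imwrite("pics/b.png",b)
hsv=cv2.cvtColor(t["img"],cv2.COLOR_BGR2HSV)
g=cv2.inRange(hsv,(50,80,30),(85,255,255)); g[:150]=0; g[250:]=0
pts=cv2.findNonZero(g)
q=cv2.boxPoints(cv2.minAreaRect(pts)); print(q)
for u,v in q: print(onplane(t,u,v,[0,0,1],[0,0,12]).round(1))
for nm,u,v,z in(("bush",221,192,45),("jar",410,209,85),("gauge",258,277,24),("wr1",332,274,5),("wr2",391,265,5)): print(nm,onplane(t,u,v,[0,0,1],[0,0,z]).round(0))
E
```

```text
[[270. 165.]
 [352. 165.]
 [352. 225.]
 [270. 225.]]
[654.  159.7  12. ]
[651.8 -39.9  12. ]
[505.4 -36.3  12. ]
[508.  159.1  12. ]
bush [584. 269.  45.]
jar [ 534. -160.   85.]
gauge [387. 185.  24.]
wr1 [391.  13.   5.]
wr2 [ 410. -127.    5.]
```

View pics/a.png

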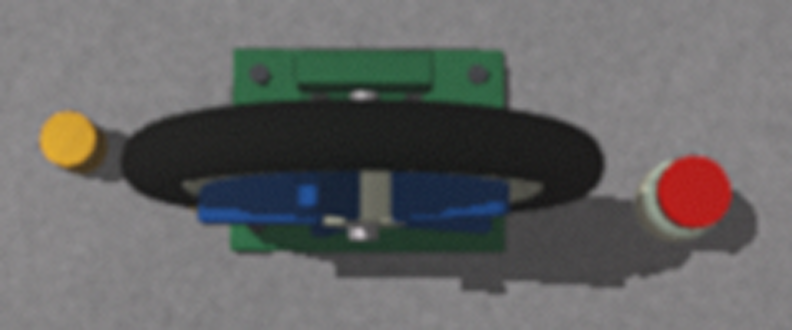

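View pics/b.png

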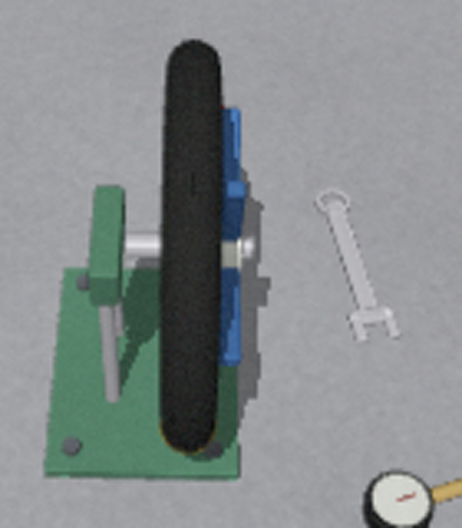

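The side view shows a yellow-orange edge on the tyre's lower left (crop 165,440), and the top view shows spoke tips at crop (200,210), (308,195) and (500,207). The stem must therefore be at the lower left. Next I compute the centre and angles and check reachability.

```bash
cat >> h.py <<'E'
def ori(phi,flip=1):  # phi deg from top, left positive; tool y radial
    p=np.radians(phi); z=np.array([1.,0,0]); y=flip*np.array([0,np.sin(p),np.cos(p)])
    return R.from_matrix(np.column_stack([np.cross(y,z),y,z])).as_euler("xyz")
def pos(c,phi,r,dx):
    p=np.radians(phi); return np.array([c[0]+dx,c[1]+r*np.sin(p),165+r*np.cos(p)])
E
python3 - <<'E'
from h import *
t=cam("top"); s=cam("side")
A=lambda u,v:(200+u/3.3,150+v/3.3); B=lambda u,v:(270+u/3.3,120+v/3.3)
# axle end top view z=165 (end centre)
e=onplane(t,*A(362,232),[0,0,1],[0,0,165]); print("axle end",e.round(1))
# side: axle end
e2=onplane(s,*B(249,247),[0,0,1],[0,0,165]); print("axle end side",e2.round(1))
print("tyre top side", onplane(s,*B(193,42),[0,1,0],[0,60-60,0]).round(1), "block back edge",onplane(t,*A(362,50),[0,0,1],[0,0,180]).round(1))
x0=e[0]+44; print("x0",x0)
for n,d,p in(("top L",t,A(200,212)),("top mid",t,A(308,203)),("top R",t,A(502,208)),("side far",s,B(237,110)),("side mid",s,B(239,190)),("side near",s,B(235,361))):
    q=onplane(d,*p,[1,0,0],[x0-30,0,0]); dy,dz=q[1]-e[1],q[2]-165; print(n,q.round(0),"phi",np.degrees(np.arctan2(dy,dz)).round(1),"r",np.hypot(dy,dz).round(0))
c=(x0,e[1])
for fl in(1,-1):
  for ph in(60,40,20,0,-20,-40,-60):
    print(fl,ph,[None if (j:=robot.inverse_kinematics(pos(c,ph,65,dx),ori(ph,fl))) is None else j.round(2) for dx in(-25,-110)])
E
```

```text
axle end [504.4  62.  165. ]
axle end side [501.1  62.1 165. ]
tyre top side [543.2   0.  303.5] block back edge [614.8  60.7 180. ]
x0 548.3907213979071
top L [518. 162. 161.] phi 92.4 r 100.0
top mid [518.  93. 203.] phi 38.6 r 49.0
top R [518. -24. 162.] phi -92.3 r 86.0
side far [518.  97. 336.] phi 11.5 r 175.0
side mid [518. 151. 326.] phi 28.9 r 184.0
side near [518. 208. 236.] phi 63.9 r 162.0
1 60 [None, None]
1 40 [None, None]
1 20 [None, None]
1 0 [None, None]
1 -20 [None, None]
1 -40 [None, None]
1 -60 [None, None]
-1 60 [None, None]
-1 40 [None, None]
-1 20 [None, None]
-1 0 [None, None]
-1 -20 [None, None]
-1 -40 [None, None]
-1 -60 [None, None]
```

```bash
cat >> h.py <<'E'
def ot(tilt,flip=1):  # tool z ahead and down by tilt deg, tool y level
    a=np.radians(tilt); z=np.array([np.cos(a),0,-np.sin(a)]); y=flip*np.array([0,1.,0])
    return R.from_matrix(np.column_stack([np.cross(y,z),y,z])).as_euler("xyz")
E
python3 - <<'E'
from h import *
s=cam("side"); B=lambda u,v:(270+u/3.3,120+v/3.3)
print("tyre top x",onplane(s,*B(193,42),[0,1,0],[0,-30,0]).round(1),onplane(s,*B(193,247),[0,0,1],[0,0,312]).round(1))
c=(547,62)
for tl in(10,20,30,40,50,60):
  for fl in(1,-1):
    print(tl,fl,"".join("01"[robot.inverse_kinematics(pos(c,ph,70,dx),ot(tl,fl)) is not None] for dx in(-25,-100) for ph in(60,40,20,0,-20,-40)), robot.inverse_kinematics(pos(c,0,70,-25),ot(tl,fl)))
E
```

```text
tyre top x [542.5 -30.  277.1] [544.5 181.5 312. ]
10 1 000000000000 None
10 -1 000000000000 None
20 1 000000000000 None
20 -1 000000000000 None
30 1 111111000000 [-0.25101153 -0.17726979  2.47957362  2.28980141  0.28991509  2.27389379]
30 -1 111111000000 [-0.25101153 -0.17726979  2.47957362  2.28980141  0.28991509 -0.86769887]
40 1 000111001111 [-0.20968238 -0.20480176  2.32615953  0.79693824  0.22483009 -2.49093867]
40 -1 000111001111 [-0.20968238 -0.20480176  2.32615953  0.79693824  0.22483009  0.65065399]
50 1 111111111111 [-0.17470168 -0.17106691  2.1718797   0.25284766  0.46297661 -1.93237519]
50 -1 111111111111 [-0.17470168 -0.17106691  2.1718797   0.25284766  0.46297661  1.20921746]
60 1 111111111111 [-0.14662473 -0.10237748  2.01792068  0.1122741   0.71023033 -1.78328402]
60 -1 111111111111 [-0.14662473 -0.10237748  2.01792068  0.1122741   0.71023033  1.35830863]
```

The stem is at about +126° (left). The stand centre is around (546, 62), and a tool tilt of 50° is reachable. Next I stage, insert and make the first push on the upper spoke, from +18° to about −44°.

```bash
cat >> h.py <<'E'
C=(546.,62.); O=ot(50,-1); RR=67
def arc(f0,f1,dx=-22,step=12,speed=50,fs=25):
    n=max(1,int(np.ceil(abs(f1-f0)/step)))
    for f in np.linspace(f0,f1,n+1)[1:]:
        if robot.move_linear(pos(C,f,RR,dx),None,speed,f_stop=fs): print("STOP",f); return False
    return True
def snap(tag):
    t=cam("top"); s=cam("side")
    a=cv2.resize(t["img"][130:260,210:410],None,fx=3,fy=3,interpolation=cv2.INTER_CUBIC)
    b=cv2.resize(s["img"][120:280,290:360],None,fx=2.4375,fy=2.4375,interpolation=cv2.INTER_CUBIC)
    cv2.imwrite(f"pics/{tag}.png",np.hstack([a,b])); return t,s
E
python3 - <<'E'
from h import *
robot.move_gripper(0)
robot.move_ptp([400,-150,400],O)
robot.move_ptp(pos(C,54,RR,-110)+[0,0,30],O)
print(robot.current_t(),robot.current_contact_force())
print("ins",robot.move_linear(pos(C,54,RR,-22),None,80,f_stop=12),robot.current_tcp_pos())
f0=robot.current_contact_force()
ok=arc(54,-24)
print(ok,robot.current_contact_force()-f0,robot.current_tcp_pos())
robot.move_linear(pos(C,-20,RR,-22),None,50)
robot.move_linear(pos(C,-20,RR,-22)+[-90,0,60],None,150)
print(robot.current_t()); snap("p1");
E
```

```text
4.75 [ 0.01248613  0.52088712 -0.04950591]
ins False [523.71010685 116.26601743 204.52157852]
True [ 0.92961925 -0.41451117  0.33895707] [524.12956073  34.5749425  226.37997259]
10.0417
```

View pics/p1.png

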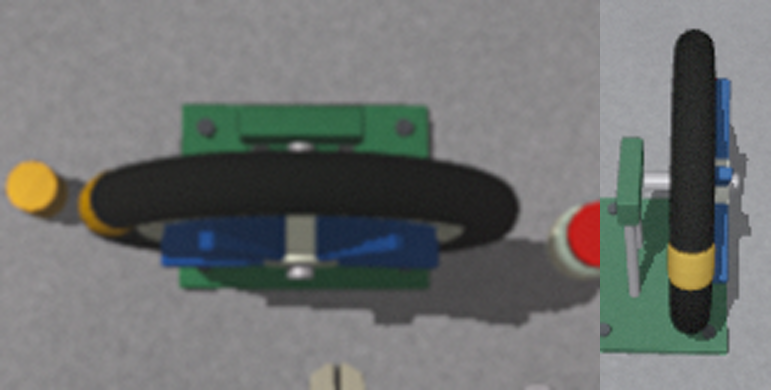

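The yellow band is now visible: in the side crop at (692,268) and at the tyre's left end in the top crop. That confirms the turn. I measure it by intersecting the ray with the tyre cylinder.

```bash
cat >> h.py <<'E'
def band():
    s=cam("side"); h=cv2.cvtColor(s["img"],cv2.COLOR_BGR2HSV); m=cv2.inRange(h,(15,70,60),(32,255,255))
    m[:110]=0;m[275:]=0;m[:,:305]=0;m[:,348:]=0
    n,_,st,ce=cv2.connectedComponentsWithStats(m); 
    if n<2: return None
    k=1+np.argmax(st[1:,4]); u,v=ce[k]; d=ray(s,u,v); e=s["eye"]-[0,C[1],165]
    a,b,c=d[1]**2+d[2]**2,2*(d[1]*e[1]+d[2]*e[2]),e[1]**2+e[2]**2-147**2
    l=(-b-np.sqrt(b*b-4*a*c))/2/a; q=e+l*d
    return np.degrees(np.arctan2(q[1],q[2])),q[0],st[k],(u,v)
E
python3 - <<'E'
from h import *
print(band())
t=cam("top")
for col in(210+207/3,210+396/3):
    r=ray(t,col,210); e=t["eye"]-[0,C[1],165]
    a,b,c=r[1]**2+r[2]**2,2*(r[1]*e[1]+r[2]*e[2]),e[1]**2+e[2]**2-98**2
    q=e+r*(-b-np.sqrt(b*b-4*a*c))/2/a; print(np.degrees(np.arctan2(q[1],q[2])),q)
E
```

```text
(np.float64(67.56424205502573), np.float64(546.3698865197468), array([318, 219,  19,  21, 300], dtype=int32), (np.float64(326.87666666666667), np.float64(229.50333333333333)))
33.78499633490903 [516.7577663   54.49564322  81.45075119]
-38.43389717224771 [515.81041244 -60.91790918  76.76593217]
```

Stem ≈ +69° (band 67.6°, spokes 33.8° and −38.4°), x0 = 546 confirmed. The spoke sits about 14.7° ahead of the finger, so the second push ends at finger −20°.

Run:
```python
from h import *
robot.move_ptp(pos(C,66,RR,-110)+[0,0,40],O)
print("ins",robot.move_linear(pos(C,66,RR,-22),None,80,f_stop=12))
print(arc(66,-20),robot.current_contact_force())
robot.move_linear(pos(C,-16,RR,-22),None,50)
robot.move_linear(pos(C,-16,RR,-22)+[-90,0,60],None,150)
robot.move_linear(pos(C,-16,RR,-22)+[-180,0,120],None,150)
print(robot.current_t(),band()); snap("p2")
```

```text
ins False
True [ 0.05248952 -0.59137312 -0.1683204 ]
18.025 (np.float64(3.558076009242843), np.float64(544.429609693233), array([319, 145,  19,  19, 268], dtype=int32), (np.float64(328.1641791044776), np.float64(152.97388059701493)))
```

View pics/p2.png

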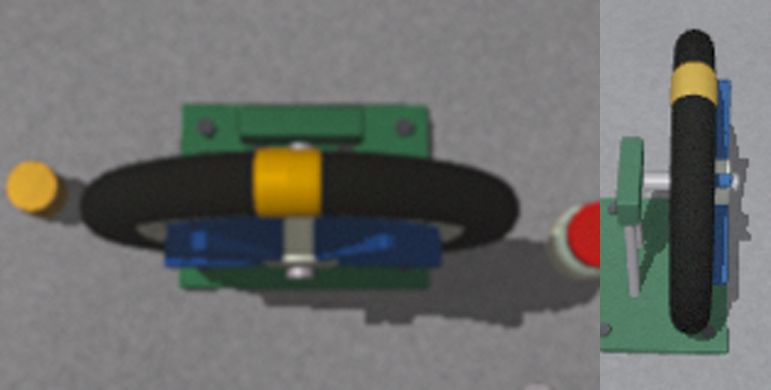

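The band sits slightly left of the top: crop column 287 (pixel 305.7), with the spoke tips at crop 198 and 383. I'll work out the exact angle from the top view.

Run:
```python
from h import *
t=cam("top")
h=cv2.cvtColor(t["img"],cv2.COLOR_BGR2HSV); m=cv2.inRange(h,(15,90,60),(32,255,255)); m[:,:260]=0;m[:,350:]=0;m[:170]=0;m[210:]=0
u,v=np.mean(cv2.findNonZero(m)[:,0],0); q=onplane(t,u,v,[0,0,1],[0,0,311]); print(u,v,q,np.degrees(np.arcsin((q[1]-C[1])/147)))
for col in(210+198.5/3,210+383/3):
    r=ray(t,col,210); e=t["eye"]-[0,C[1],165]
    a,b,c=r[1]**2+r[2]**2,2*(r[1]*e[1]+r[2]*e[2]),e[1]**2+e[2]**2-98**2
    q=e+r*(-b-np.sqrt(b*b-4*a*c))/2/a; print(np.degrees(np.arctan2(q[1],q[2])))
```

```text
305.43897996357015 190.34608378870675 [542.05844119  66.2496387  311.        ] 1.6566006117164322
37.79034486553867
-32.482177191851314
```

Stem ≈ +2.5°, already inside the 7° tolerance. I'll make a cheap 2.5° nudge to centre it, then check and hand in.

Run:
```python
from h import *
robot.move_linear(pos(C,-4,RR,-22)+[-90,0,60],None,150)
print("ins",robot.move_linear(pos(C,-4,RR,-22),None,80,f_stop=12))
print(arc(-4,-22.5,speed=30))
robot.move_linear(pos(C,-14,RR,-22),None,50)
robot.move_linear(pos(C,-14,RR,-22)+[-90,0,60],None,150)
robot.move_linear(pos(C,-14,RR,-22)+[-180,0,120],None,150)
b=band(); print(robot.current_t(),b,robot.current_contact_force())
t=cam("top")
h=cv2.cvtColor(t["img"],cv2.COLOR_BGR2HSV); m=cv2.inRange(h,(15,90,60),(32,255,255)); m[:,:260]=0;m[:,350:]=0;m[:170]=0;m[210:]=0
u,v=np.mean(cv2.findNonZero(m)[:,0],0); q=onplane(t,u,v,[0,0,1],[0,0,311]); a=np.degrees(np.arcsin((q[1]-C[1])/147)); print(a)
if abs(a)<3.5 and abs(b[0])<3.5: print(robot.hand_in())
```

```text
ins False
True
24.9083 (np.float64(1.6819756677513136), np.float64(544.457535742634), array([319, 143,  19,  19, 261], dtype=int32), (np.float64(328.13793103448273), np.float64(151.24521072796935))) [0.64632924 0.05078261 0.67007126]
-0.2448162426753282
the job is handed in; nothing more can be done
None
```

I turned the wheel with gentle fingertip pushes on its spokes and handed the job in with the valve stem about 1° (at most 2°) from straight up by the cameras, the arm withdrawn clear, and the clock at about 25 s; no verdict came back.

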